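Shut, latch and start the bench centrifuge

ROBOT

A 7-joint arm with a two-finger parallel gripper is mounted at the origin on the work surface. World frame = base frame: x ahead of the robot, y to its left, z up, the work surface at z = 0. Lengths are in m, angles in rad, forces in N, time in s.
With the tool pointing down it reaches from about 0.425 to 0.925 m from the base axis. Payload 6.8 kg.
Tool frame: the origin (TCP) lies at the very end of the fingers, on their centre line; the grasp point (between the pads) lies 19 mm behind it; z points along the fingers, y is the line along which they close (so a half turn about z gives the same grasp; the last joint's range is limited). The gripper opens to 85 mm and grips with 20 to 120 N. Pads are 22 mm wide; open, the fingers measure 114 mm over their backs; the gripper's body (76 mm by 85 mm) begins 54 mm behind the grasp point. The pads swing forward as they close: fully open they stand 13 mm farther back than shut.
Start: joints at [-1.367, 0.477, 0.022, 1.555, -0.011, 1.109, -0.083], TCP at [0.207, 0.642, 0.231] pointing down, gripper open.
Joint ranges: [-2.96, 2.96], [-0.34, 2.1], [-1.41, 1.46], [0.24, 2.44], [-1.37, 4.51], [0.17, 1.92], [-2.96, 2.96]. Speed limits (rad/s): [2.39, 2.39, 3.14, 3.14, 3.14, 3.14, 3.14].

INTERFACE

Orientations are given as a rotation vector (axis times angle).
In Python, from bench import get_obs, grab_frame, hand_in gives the robot as it stands.
- The arm moves only by the tool drive_tool, never from a script. Its argument "rows" is a list of rows, each an object with "offset": the shift along the tool's x, y, z as a fraction of full scale, a list of three; "rotation": the turn, a rotation vector about the tool's x, y, z as a fraction of full scale, a list of three; "claw": the opening, from 0 (shut) to 1 (fully open). In form: [{"offset": [tx, ty, tz], "rotation": [wx, wy, wz], "claw": claw}, ...]. A call has 1 to 20 rows; each row is the pose to reach, as a shift and turn from the pose commanded when the call began, along the tool's axes at that moment; what a row does not reach only later rows make up. Full scale, the value 1, is 0.15 m for a shift and 2 rad for a turn. A row lasts 1/12 s, in which the tool goes at most 41.7 mm and 7.16 degrees, less where a joint would pass 70% of its speed; a pose out of reach is approached as far as the arm can. A call with a number of a shift or a turn outside -1 to 1 is refused whole. A call with a gripper value outside its range is refused whole. The fingers move at their own pace and stop on an object; "force" is the grip in N (left out, the last holds). Time passes only in rows, so rows that repeat a pose let the fingers close. It gives the time, the measured TCP pose, the force, the opening and the grip force at its end, in the units of the state.
- get_obs(): the state, without advancing time (a new reading comes with each control period).
- grab_frame(name): name is "scene" or "top" or "wrist"; returns a dict with "frame" (420x560x3 uint8, red, green, blue), "z_map" (420x560 float32, m along the optical axis (not along the pixel's ray), 0 where there is no reading), "vfov" (degrees; the focal length in pixels is half the picture's height over the tangent of half this angle, whatever the lens; pixels are square), "cx", "cy" (the principal point, pixels), "R" (3x3) and "t" (3): a world point X has camera coordinates R X + t. Camera axes: x right, y down, z forward; pixel columns grow to the right and rows downward; lengths in m; the calibration is good to about 2 mm. A picture is of the moment at which its call begins.
- hand_in(): hands the job in; it is judged then, once.
The state is a dict: "clock": time; "joints": joint angles; "qvel": joint speeds; "tau": joint torques, N m; "tcp_pos": TCP position; "orientation": TCP orientation; "contact_force": force on the tool from outside, world axes, zero at the start; "moment": the same for the moment, N m; "grip_width": finger opening in m; "gripper_force": force on a finger pad.
Only numpy, scipy, OpenCV 4.12 (cv2) and the standard library are available. Lean on these libraries where they do the work, as an engineer would, in place of code of your own. Each camera call takes 0.05 s, during which the arm holds its last target. There are 200 camera calls.

TASK

Get the centrifuge going using only the fingertips, gripping nothing: push its open lid down until it is fully shut, without slamming it, then slide the latch by its black tab all the way across over the lid's toe, and after that press the round start button right down and let it go. Do not press the small square key, and leave the other things on the bench where they are.

Things in the scene. Friction and masses are not known exactly. Their poses are not given: they have to be found in the camera images.
- centrifuge: cream bench centrifuge, fixed, 270 mm deep (x), 210 mm wide (y), 130 mm high to the bowl's rim. Origin on the bench under it; +x from its front to its back (away from the robot), +y to its left, z up. Front deck (own x -145 to -35 mm), 108 mm high, carries the latch, round start button and small square key, all worked from above; behind it is the rotor bowl under the hinged lid
- lid (a joint): lid angle, rad: 0 = shut, flat on the bowl; grows as the front edge rises; starts 0.75 to 1.1. Cream plate 150 mm from hinge to front edge, 196 wide, 14 thick, hinged at its back along the centrifuge's y. Stiff: stays where left, takes about 2 to 5 N at the edge. Shut, its upper face is 144 mm above the bench. A steel toe at y +20 mm (24 mm wide) sticks out 30 mm at the front
- lid_hinge (a point): middle of the lid's hinge line, at the underside of the lid plate; centrifuge frame (115, 0, 130) mm
- lid_edge (a point): middle of the lid's front edge, on its upper (outer) face; moves with the lid
- latch (a joint): travel of the sliding latch, m: 0 = open as at the start, 0.035 = fully across, end stop, lying over the lid's toe. It slides along the centrifuge's +y, needs about 2 N and stays where it is left
- latch_tab (a point): top centre of the black upright thumb tab on the latch, 18 (x) by 12 mm (y), 27 mm tall on a flat steel bar 20 by 66 mm (bar's top 124 mm, tab's top 150 mm above the bench). Starts at (-80, -25) mm in the centrifuge frame; the space on its -y side is free above the bar
- start (a joint): travel of the round start button, m: 0 = up, 0.006 = fully down; springs back; about 5 N fully down
- start_top (a point): top centre of the round grey start button, 28 mm across, in a low housing on the deck's left front, at (-117, 65) mm in the centrifuge frame
- release (a joint): travel of the small square key, m: 0 = up, 0.004 = fully down
- release_top (a point): top centre of the small square grey key (14 mm, 11 mm high) on the deck's right front, at (-124, -75) mm in the centrifuge frame: the lid release, not to be pressed
- tube_rack: white block rack of capped micro-tubes, 100 x 60 x 43 mm high, beside the centrifuge's left (+y) flank; origin under its centre. Bystander, loose
- reagent: brown bottle with a blue cap, 52 mm across, 110 mm high, beside the centrifuge's right (-y) flank; origin under its centre. Bystander, loose
- slide_box: small blue slide box, 90 x 37 x 30 mm; origin under its centre. Bystander, loose
- dish: flat round dish, 90 mm across, 17 mm high; origin under its centre. Bystander, loose
- beaker: glass beaker, 66 mm across, 80 mm high; origin under its centre. Bystander, loose
- counter_key: black hand tally keypad, 110 x 70 x 27 mm; origin under its centre. Bystander, loose

How it is judged:
By the outcome, as a careful person would: the job done as asked, in the order asked, and still so for the second after the job is handed in, with the robot touching nothing.
It also fails if it takes over 43 s, if anything falls off the work surface, if the arm or the gripper's body presses on something with over 40 N, if the wrist force passes 120 N, or if a joint passes its speed limit or range.

## Working session

There is one attempt and no reset: what is moved stays moved. The work goes in short steps, Python scripts to look and compute and a tool call to move; the robot and the scene stay as the last step left them, time stands still between calls to the robot, and variables do not carry over. Pictures are saved under pics/ and viewed, at most 10 in all, crops included, and the job is handed in when it is done.

Besides the shell and the picture viewer there is one more tool, called after ">>>" as name(argument=value, ...) on one line, values as JSON. drive_tool: Moves the arm, as the interface text tells. Its arguments: {"type":"object","properties":{"rows":{"type":"array","items":{"type":"object","properties":{"offset":{"type":"array","items":{"type":"number"}},"rotation":{"type":"array","items":{"type":"number"}},"claw":{"type":"number"}}}},"force":{"type":"number"}},"required":["rows"]}

```bash
mkdir -p pics; cat > h.py <<'E'
import numpy as np, cv2
from bench import get_obs, grab_frame, hand_in
def pts(g):
    z=g["z_map"]; h,w=z.shape; f=h/2/np.tan(np.radians(g["vfov"])/2)
    v,u=np.mgrid[:h,:w]
    c=np.stack([(u-g["cx"])/f*z,(v-g["cy"])/f*z,z],-1)
    return (c-np.array(g["t"]))@np.array(g["R"])
def save(g,n): cv2.imwrite(f"pics/{n}.png",g["frame"][:,:,::-1])
E
python3 - <<'E'
from h import *
o=get_obs(); print({k:np.round(o[k],3) for k in o})
for n in("scene","top"):
    g=grab_frame(n); save(g,n+"0"); np.savez(n+"0.npz",P=pts(g),F=g["frame"],z=g["z_map"]); print(n,g["vfov"],np.round(-np.array(g["R"]).T@g["t"],3))
a=cv2.imread("pics/scene0.png");b=cv2.imread("pics/top0.png")
E
```

```text
{'clock': np.float64(0.0), 'joints': array([-1.367,  0.478,  0.022,  1.556, -0.011,  1.109, -0.083]), 'qvel': array([-0.   ,  0.   , -0.001, -0.   , -0.003,  0.   ,  0.   ]), 'tau': array([ 0.0000e+00, -5.9646e+01,  1.6080e+00, -2.8120e+01,  1.2000e-02,
        9.0000e-03, -0.0000e+00]), 'tcp_pos': array([0.207, 0.642, 0.23 ]), 'orientation': array([-4.880e-01, -3.103e+00,  3.000e-03]), 'contact_force': array([ 0.443, -0.648,  0.536]), 'moment': array([-0.044,  0.024, -0.007]), 'gripper_force': np.float64(0.0), 'grip_width': np.float64(0.085)}
scene 42.609578731518205 [1.839 0.131 1.064]
top 55.116361645806975 [ 0.333 -0.009  1.46 ]
```

View pics/scene0.png

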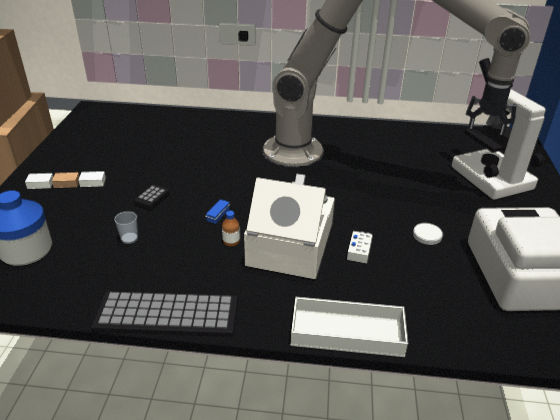

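View pics/top0.png

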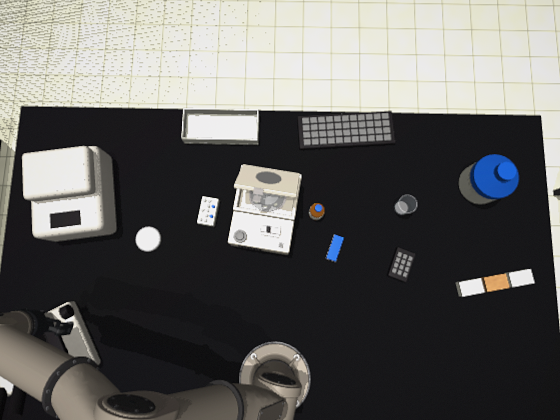

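The scene view shows the centrifuge at about (290,225) with its lid open. In the top view its deck is at about (262,232), the round button at (239,236), the latch at (271,230) and the lid at (268,178). Next I'll measure these from the depth map.

```bash
python3 - <<'E'
from h import *
d=np.load("top0.npz");P=d["P"];F=d["F"]
u,v=np.meshgrid(np.arange(560),np.arange(420))
roi=(u>222)&(u<308)&(v>155)&(v<260)
m=roi&(abs(P[...,2]-.108)<.004)
r=cv2.minAreaRect((P[m][:,:2]*1000).astype(np.float32));print("deck",m.sum(),r,cv2.boxPoints(r))
m2=roi&(P[...,2]>.1)
r=cv2.minAreaRect((P[m2][:,:2]*1000).astype(np.float32));print("all",r,cv2.boxPoints(r).round())
def show(mm,n): 
    q=P[mm]; print(n,len(q),q.mean(0).round(4) if len(q) else '', q.min(0).round(3),q.max(0).round(3))
lo=roi&(v>205)
for a,b in((.112,.119),(.119,.127),(.14,.156)): 
    show(lo&(P[...,2]>a)&(P[...,2]<b),(a,b))
lid=roi&(P[...,2]>.16); show(lid,"lid")
q=P[lid];c=q.mean(0);n=np.linalg.svd(q-c)[2][2];print("lid normal",n, np.degrees(np.arccos(abs(n[2]))))
c=F[190:262,222:308];c=cv2.resize(c,None,fx=7,fy=7,interpolation=cv2.INTER_CUBIC);cv2.imwrite("pics/crop0.png",c[:,:,::-1])
E
```

```text
deck 1555 ((535.04638671875, 50.26752471923828), (208.90878295898438, 190.1932830810547), 81.10722351074219) [[424.9457   -38.230667]
 [612.8527   -67.63185 ]
 [645.1471   138.76572 ]
 [457.24005  168.1669  ]]
all ((527.93017578125, 52.338600158691406), (210.58595275878906, 367.45184326171875), 81.5329360961914) [[331. -25.]
 [694. -79.]
 [725. 129.]
 [362. 184.]]
(0.112, 0.119) 255 [0.4972 0.0541 0.1151] [ 0.433 -0.044  0.112] [0.565 0.161 0.119]
(0.119, 0.127) 301 [0.5203 0.0455 0.1234] [ 0.446 -0.06   0.119] [0.582 0.149 0.127]
(0.14, 0.156) 20 [0.5008 0.0302 0.1491] [0.493 0.026 0.141] [0.509 0.036 0.154]
lid 1427 [0.6312 0.0349 0.2469] [ 0.333 -0.067  0.16 ] [0.703 0.135 1.46 ]
lid normal [-0.96258848  0.10144276 -0.25126238] 75.44777423396113
```

View pics/crop0.png

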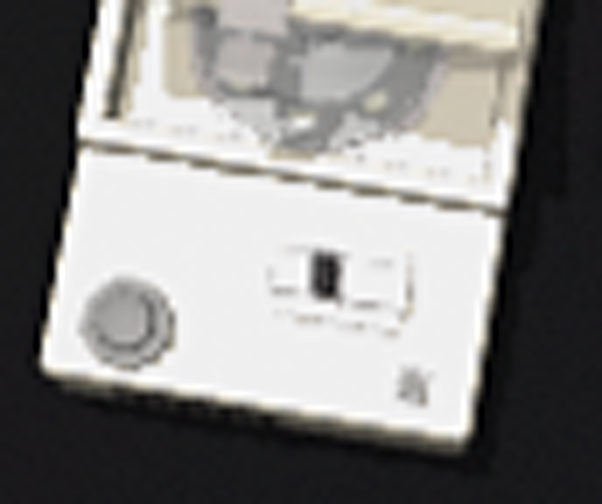

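```bash
cat >> h.py <<'E'
yaw=np.arctan2(-.155,.988); O=np.array([.5843,.0425])
A=np.array([[np.cos(yaw),-np.sin(yaw)],[np.sin(yaw),np.cos(yaw)]])
def own(p): return np.c_[(np.atleast_2d(p)[:,:2]-O)@A,np.atleast_2d(p)[:,2]]
E
python3 - <<'E'
from h import *
d=np.load("top0.npz");P=d["P"];F=d["F"]
Q=own(P.reshape(-1,3)).reshape(P.shape)
m=(abs(Q[...,1])<.11)&(Q[...,0]>-.06)&(Q[...,0]<.14)&(Q[...,2]>.15)&(Q[...,2]<.4)
q=Q[m];print(len(q))
p=np.polyfit(q[:,0],q[:,2],1);r=q[:,2]-np.polyval(p,q[:,0]);k=abs(r)<.006
p=np.polyfit(q[k,0],q[k,2],1);print("slope angle",np.arctan(-p[0]),k.sum(),p,q[k].min(0),q[k].max(0))
# expected: upper-face line passes at distance 14mm from hinge
th=np.arctan(-p[0]);print("dist of line from hinge",(np.polyval(p,.115)-.130)*np.cos(th))
print("edge expected own x,z",.115-.15*np.cos(th)+.014*np.sin(th),.13+.15*np.sin(th)+.014*np.cos(th))
print("highest",q[np.argsort(-q[:,2])[:5]])
b=P[236,240];print("button px",own(b)); k=P[190+55,222+59];print("key",own(k))
m=(F[...,2]<60)&(F[...,0]<60)&(Q[...,2]>.14)&(Q[...,2]<.156)&(abs(Q[...,1])<.08)&(Q[...,0]<-.05); print("tab",Q[m].mean(0),m.sum())
E
```

```text
1495
slope angle 0.8012061324419216 1096 [-1.03212647  0.27384851] [ 0.01406681 -0.09651739  0.15028448] [0.11828829 0.09990764 0.25555002]
dist of line from hinge 0.017503162092238556
edge expected own x,z 0.02067859600244036 0.2474711570894283
highest [[-0.0138985   0.01372627  0.2595741 ]
 [-0.01637389  0.01018652  0.25935091]
 [-0.01434199  0.01676198  0.25911511]
 [-0.01535355  0.02277881  0.25885612]
 [-0.01273504  0.02639594  0.2583352 ]]
button px [[-0.11990942  0.06132276  0.13192723]]
key [[-0.12471568 -0.07768061  0.12131738]]
tab [-0.08191542 -0.0280355   0.14794388] 7
```

>>> drive_tool(rows=[{"offset": [0,0,-0.3],"rotation": [0,0,0],"claw": 0},{"offset": [0,0,-0.6],"rotation": [0,0,0],"claw": 0},{"offset": [0,0,-0.9],"rotation": [0,0,0],"claw": 0},{"offset": [0,0,-0.9],"rotation": [0,0,-0.05],"claw": 0},{"offset": [0,0,-0.9],"rotation": [0,0,-0.0777],"claw": 0},{"offset": [0,0,-0.9],"rotation": [0,0,-0.0777],"claw": 0}])

```text
clock: 0.6
tcp_pos: [0.2071, 0.6427, 0.3674]
orientation: [0.242, 3.132, 0.003]
contact_force: [-1.1, -0.3, -0.8]
grip_width: 0.0123
gripper_force: 0.0
```

>>> drive_tool(rows=[{"offset": [-0.2,-0.21,0],"rotation": [0,0,0],"claw": 0},{"offset": [-0.4,-0.43,0],"rotation": [0,0,0],"claw": 0},{"offset": [-0.6,-0.64,0],"rotation": [0,0,0],"claw": 0},{"offset": [-0.84,-0.9,0],"rotation": [0,0,0],"claw": 0},{"offset": [-0.84,-0.9,0],"rotation": [0,0,0],"claw": 0},{"offset": [-0.84,-0.9,0],"rotation": [0,0,0],"claw": 0}])

```text
clock: 1.1
tcp_pos: [0.3148, 0.4842, 0.3657]
orientation: [0.262, 3.129, -0.005]
contact_force: [0.5, 0.6, 0.1]
grip_width: 0.0001
gripper_force: 0.0
```

>>> drive_tool(rows=[{"offset": [-0.2,-0.21,0],"rotation": [0,0,0],"claw": 0},{"offset": [-0.4,-0.43,0],"rotation": [0,0,0],"claw": 0},{"offset": [-0.6,-0.64,0],"rotation": [0,0,0],"claw": 0},{"offset": [-0.84,-0.9,0],"rotation": [0,0,0],"claw": 0},{"offset": [-0.84,-0.9,0],"rotation": [0,0,0],"claw": 0},{"offset": [-0.84,-0.9,0],"rotation": [0,0,0],"claw": 0}])

```text
clock: 1.6
tcp_pos: [0.4167, 0.3319, 0.3656]
orientation: [0.26, 3.131, -0.004]
contact_force: [-0.7, -0.6, -0.2]
grip_width: -0.0001
gripper_force: 0.0
```

>>> drive_tool(rows=[{"offset": [-0.2,-0.21,0],"rotation": [0,0,0],"claw": 0},{"offset": [-0.4,-0.43,0],"rotation": [0,0,0],"claw": 0},{"offset": [-0.6,-0.64,0],"rotation": [0,0,0],"claw": 0},{"offset": [-0.84,-0.9,0],"rotation": [0,0,0],"claw": 0},{"offset": [-0.84,-0.9,0],"rotation": [0,0,0],"claw": 0},{"offset": [-0.84,-0.9,0],"rotation": [0,0,0],"claw": 0}])

```text
clock: 2.1
tcp_pos: [0.5192, 0.1797, 0.3655]
orientation: [-0.258, -3.131, 0.003]
contact_force: [-0.2, -0.0, 0.1]
grip_width: 0.0002
gripper_force: 0.0
```

>>> drive_tool(rows=[{"offset": [-0.2,-0.21,0],"rotation": [0,0,0],"claw": 0},{"offset": [-0.4,-0.43,0],"rotation": [0,0,0],"claw": 0},{"offset": [-0.6,-0.64,0],"rotation": [0,0,0],"claw": 0},{"offset": [-0.837,-0.87,0],"rotation": [0,0,0],"claw": 0},{"offset": [-0.837,-0.87,0],"rotation": [0,0,0],"claw": 0},{"offset": [-0.837,-0.87,0],"rotation": [0,0,0],"claw": 0},{"offset": [-0.837,-0.87,0],"rotation": [0,0,0],"claw": 0},{"offset": [-0.837,-0.87,0],"rotation": [0,0,0],"claw": 0},{"offset": [-0.837,-0.87,0],"rotation": [0,0,0],"claw": 0}])

```text
clock: 2.85
tcp_pos: [0.6204, 0.0382, 0.3659]
orientation: [-0.24, -3.131, -0.002]
contact_force: [0.5, 0.5, -0.1]
grip_width: 0.0003
gripper_force: 0.0
```

```bash
python3 - <<'E'
from h import *
o=get_obs();print(own(o["tcp_pos"]),o["orientation"],o["contact_force"])
E
```

```text
[[0.0363502  0.00134284 0.36588617]] [-2.39553537e-01 -3.13134579e+00 -1.80841280e-03] [ 0.46307516  0.53762193 -0.12902692]
```

>>> drive_tool(rows=[{"offset": [-0.025,0,0.2],"rotation": [0,0,0],"claw": 0},{"offset": [-0.025,0,0.4],"rotation": [0,0,0],"claw": 0},{"offset": [-0.025,0,0.6],"rotation": [0,0,0],"claw": 0},{"offset": [-0.025,0,0.7],"rotation": [0,0,0],"claw": 0},{"offset": [-0.025,0,0.74],"rotation": [0,0,0],"claw": 0},{"offset": [-0.025,0,0.74],"rotation": [0,0,0],"claw": 0}])

```text
clock: 3.35
tcp_pos: [0.6236, 0.0361, 0.254]
orientation: [-0.242, -3.129, 0.0]
contact_force: [-0.2, -0.3, 0.2]
grip_width: 0.0
gripper_force: 0.0
```

```bash
python3 - <<'E'
from h import *
o=get_obs();print(own(o["tcp_pos"]),o["orientation"],o["contact_force"])
g=grab_frame("scene");save(g,"s1");c=g["frame"][140:290,220:400];cv2.imwrite("pics/c1.png",cv2.resize(c,None,fx=4,fy=4)[:,:,::-1])
E
```

```text
[[ 3.98184055e-02 -1.93281950e-04  2.53994133e-01]] [-2.41992224e-01 -3.12948339e+00  6.03893519e-05] [-0.24147051 -0.27445158  0.17070833]
```

View pics/c1.png

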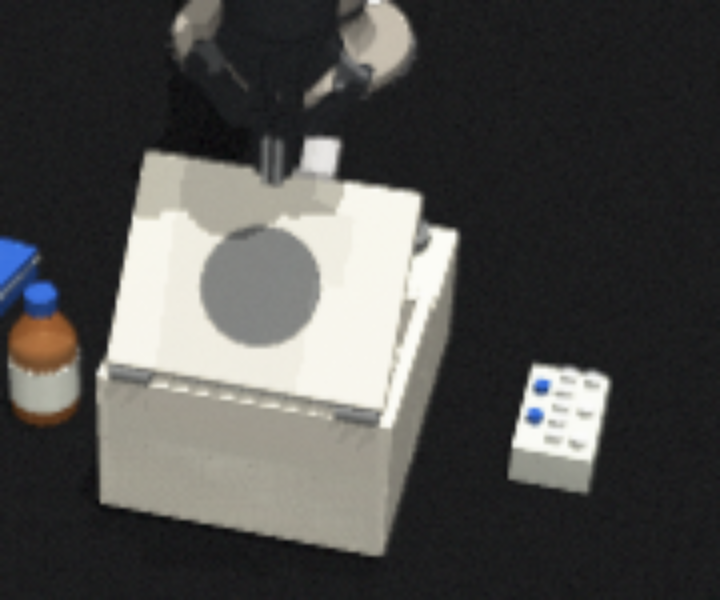

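>>> drive_tool(rows=[{"offset": [0,0,0.05],"rotation": [0,0,0],"claw": 0},{"offset": [0,0,0.09],"rotation": [0,0,0],"claw": 0},{"offset": [0.01,0,0.115],"rotation": [0,0,0],"claw": 0},{"offset": [0.04,0,0.14],"rotation": [0,0,0],"claw": 0},{"offset": [0.072,0,0.171],"rotation": [0,0,0],"claw": 0},{"offset": [0.093,0,0.193],"rotation": [0,0,0],"claw": 0},{"offset": [0.114,0,0.215],"rotation": [0,0,0],"claw": 0},{"offset": [0.134,0,0.237],"rotation": [0,0,0],"claw": 0},{"offset": [0.153,0,0.261],"rotation": [0,0,0],"claw": 0},{"offset": [0.172,0,0.285],"rotation": [0,0,0],"claw": 0},{"offset": [0.19,0,0.31],"rotation": [0,0,0],"claw": 0},{"offset": [0.206,0,0.335],"rotation": [0,0,0],"claw": 0},{"offset": [0.222,0,0.361],"rotation": [0,0,0],"claw": 0},{"offset": [0.237,0,0.387],"rotation": [0,0,0],"claw": 0}])

```text
clock: 4.57
tcp_pos: [0.5892, 0.04, 0.1967]
orientation: [-0.246, -3.131, 0.0]
contact_force: [-1.2, 0.0, 3.8]
grip_width: 0.0002
gripper_force: 1.4
```

```bash
python3 - <<'E'
from h import *
o=get_obs();print(own(o["tcp_pos"]),o["orientation"],o["contact_force"])
g=grab_frame("scene");save(g,"s1");c=g["frame"][140:290,220:400];cv2.imwrite("pics/c2.png",cv2.resize(c,None,fx=4,fy=4)[:,:,::-1])
E
```

```text
[[ 0.00521146 -0.00175332  0.19673444]] [-2.45599193e-01 -3.13144045e+00  1.68633025e-04] [-1.1628624   0.03516203  3.77393084]
```

View pics/c2.png

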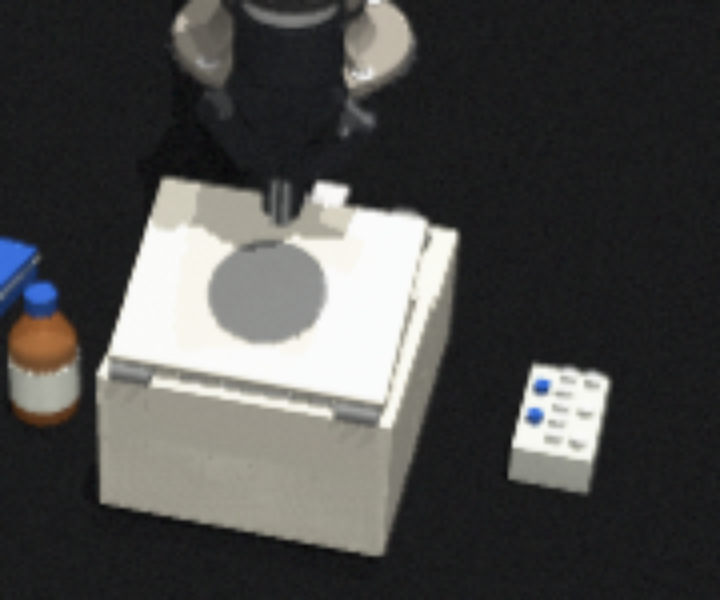

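>>> drive_tool(rows=[{"offset": [0.014,0,0.027],"rotation": [0,0,0],"claw": 0},{"offset": [0.028,0,0.054],"rotation": [0,0,0],"claw": 0},{"offset": [0.04,0,0.082],"rotation": [0,0,0],"claw": 0},{"offset": [0.051,0,0.11],"rotation": [0,0,0],"claw": 0},{"offset": [0.062,0,0.139],"rotation": [0,0,0],"claw": 0},{"offset": [0.072,0,0.168],"rotation": [0,0,0],"claw": 0},{"offset": [0.08,0,0.197],"rotation": [0,0,0],"claw": 0},{"offset": [0.088,0,0.226],"rotation": [0,0,0],"claw": 0},{"offset": [0.094,0,0.25],"rotation": [0,0,0],"claw": 0},{"offset": [0.098,0,0.27],"rotation": [0,0,0],"claw": 0},{"offset": [0.101,0,0.288],"rotation": [0,0,0],"claw": 0},{"offset": [0.103,0,0.304],"rotation": [0,0,0],"claw": 0},{"offset": [0.105,0,0.318],"rotation": [0,0,0],"claw": 0},{"offset": [0.107,0,0.331],"rotation": [0,0,0],"claw": 0},{"offset": [0.108,0,0.342],"rotation": [0,0,0],"claw": 0},{"offset": [0.108,0,0.35],"rotation": [0,0,0],"claw": 0},{"offset": [0.108,0,0.357],"rotation": [0,0,0],"claw": 0},{"offset": [0.108,0,0.364],"rotation": [0,0,0],"claw": 0},{"offset": [0.108,0,0.364],"rotation": [0,0,0],"claw": 0}])

```text
clock: 6.2
tcp_pos: [0.5736, 0.0426, 0.144]
orientation: [-0.246, -3.132, -0.001]
contact_force: [-6.9, -0.3, 14.7]
grip_width: -0.0
gripper_force: 7.4
```

```bash
python3 - <<'E'
from h import *
o=get_obs();print(own(o["tcp_pos"]),o["orientation"],o["contact_force"])
E
```

```text
[[-0.01059528 -0.00153964  0.14395247]] [-2.45770463e-01 -3.13162752e+00 -1.32489564e-03] [-6.90267024 -0.29376093 14.68564391]
```

>>> drive_tool(rows=[{"offset": [0,0,0.01],"rotation": [0,0,0],"claw": 0},{"offset": [0,0,0.01],"rotation": [0,0,0],"claw": 0},{"offset": [0,0,-0.05],"rotation": [0,0,0],"claw": 0},{"offset": [0,0,-0.25],"rotation": [0,0,0],"claw": 0},{"offset": [0,0,-0.4],"rotation": [0,0,0],"claw": 0},{"offset": [0.2,-0.15,-0.4],"rotation": [0,0,0],"claw": 0},{"offset": [0.4,-0.3,-0.4],"rotation": [0,0,0],"claw": 0},{"offset": [0.489,-0.377,-0.4],"rotation": [0,0,0],"claw": 0},{"offset": [0.489,-0.377,-0.4],"rotation": [0,0,0],"claw": 0},{"offset": [0.489,-0.377,-0.4],"rotation": [0,0,0],"claw": 0},{"offset": [0.489,-0.377,-0.4],"rotation": [0,0,0],"claw": 0}])

```text
clock: 7.12
tcp_pos: [0.4936, -0.0011, 0.203]
orientation: [0.244, 3.13, 0.001]
contact_force: [0.5, 0.9, 0.2]
grip_width: 0.0004
gripper_force: 0.0
```

```bash
python3 - <<'E'
from h import *
o=get_obs();print(own(o["tcp_pos"]),o["orientation"],o["contact_force"])
g=grab_frame("wrist");save(g,"w1");P=pts(g);Q=own(P.reshape(-1,3)).reshape(P.shape);F=g["frame"].astype(int)
m=(F.max(2)<70)&(Q[...,2]>.142)&(Q[...,2]<.156)&(abs(Q[...,1])<.06)&(abs(Q[...,0]+.08)<.03)
if m.sum(): print("tab",m.sum(),Q[m].mean(0),Q[m].min(0),Q[m].max(0))
m=(abs(Q[...,0]-.03)<.04)&(abs(Q[...,1]+.05)<.03)&(Q[...,2]<.17)&(Q[...,2]>.1);print("lid z",np.median(Q[m][:,2]) if m.sum() else 0)
t=grab_frame("top");Q=own(pts(t).reshape(-1,3));m=(Q[:,0]>0)&(Q[:,0]<.1)&(abs(Q[:,1])<.08)&(Q[:,2]>.1)&(Q[:,2]<.2);print(np.polyfit(Q[m,0],Q[m,2],1),m.sum())
E
```

```text
[[-0.08282991 -0.05717712  0.20301057]] [2.44235711e-01 3.13019723e+00 1.00624682e-03] [0.52113452 0.93980375 0.23380847]
tab 485 [-0.08207817 -0.02548657  0.14815852] [-0.08968813 -0.0307566   0.14222511] [-0.07238791 -0.01950694  0.15109014]
lid z 0.14287881940850997
[0.00168401 0.14418493] 979
```

View pics/w1.png

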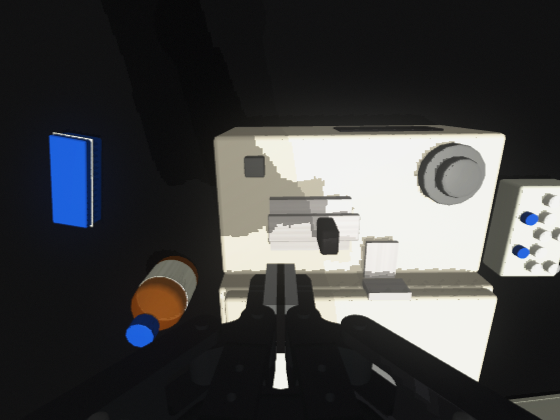

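Wrist view: the lid is flat, the tab is at (328,235), the toe at (382,262), the key at (255,166) and the button at (457,172). The lid's depth slope is about 0, so it is shut.

>>> drive_tool(rows=[{"offset": [0.005,0,0.15],"rotation": [0,0,0],"claw": 0},{"offset": [0.005,0,0.3],"rotation": [0,0,0],"claw": 0},{"offset": [0.005,0,0.42],"rotation": [0,0,0],"claw": 0},{"offset": [0.005,0,0.467],"rotation": [0,0,0],"claw": 0},{"offset": [0.005,0,0.467],"rotation": [0,0,0],"claw": 0},{"offset": [0.005,0,0.467],"rotation": [0,0,0],"claw": 0}])

```text
clock: 7.72
tcp_pos: [0.4922, -0.0016, 0.1327]
orientation: [-0.245, -3.132, 0.001]
contact_force: [0.1, -0.8, 0.1]
grip_width: 0.0003
gripper_force: 0.0
```

>>> drive_tool(rows=[{"offset": [0,0.03,0],"rotation": [0,0,0],"claw": 0},{"offset": [0,0.06,0],"rotation": [0,0,0],"claw": 0},{"offset": [0,0.09,0],"rotation": [0,0,0],"claw": 0},{"offset": [0,0.12,0],"rotation": [0,0,0],"claw": 0},{"offset": [0,0.15,0],"rotation": [0,0,0],"claw": 0},{"offset": [0,0.18,0],"rotation": [0,0,0],"claw": 0},{"offset": [0,0.21,0],"rotation": [0,0,0],"claw": 0},{"offset": [0,0.24,0],"rotation": [0,0,0],"claw": 0},{"offset": [0,0.26,0],"rotation": [0,0,0],"claw": 0},{"offset": [0,0.28,0],"rotation": [0,0,0],"claw": 0},{"offset": [0,0.28,0],"rotation": [0,0,0],"claw": 0}])

```text
clock: 8.63
tcp_pos: [0.4982, 0.0405, 0.1325]
orientation: [-0.244, -3.132, -0.0]
contact_force: [0.5, -0.1, 0.5]
grip_width: -0.0001
gripper_force: 0.0
```

```bash
cat > s.py <<'E'
from h import *
o=get_obs();print(own(o["tcp_pos"]),o["orientation"],o["contact_force"])
g=grab_frame("wrist");save(g,"w2");P=pts(g);Q=own(P.reshape(-1,3)).reshape(P.shape);F=g["frame"].astype(int)
m=(F.max(2)<70)&(Q[...,2]>.142)&(Q[...,2]<.153)&(abs(Q[...,1])<.06)&(abs(Q[...,0]+.08)<.03)
if m.sum(): print("tab",m.sum(),Q[m].mean(0),Q[m].min(0),Q[m].max(0))
E
python3 s.py
```

```text
[[-0.08475248 -0.01527363  0.13251027]] [-2.44036074e-01 -3.13191951e+00 -4.12018017e-04] [ 0.53557648 -0.12223824  0.51567007]
tab 1290 [-0.08813782 -0.00287888  0.14798237] [-0.09707083 -0.02842898  0.14203052] [-0.0736086  0.0106526  0.1529747]
```

>>> drive_tool(rows=[{"offset": [0,0.02,0],"rotation": [0,0,0],"claw": 0},{"offset": [0,0.035,0],"rotation": [0,0,0],"claw": 0},{"offset": [0,0.045,0],"rotation": [0,0,0],"claw": 0},{"offset": [0,0.055,0],"rotation": [0,0,0],"claw": 0},{"offset": [0,0.055,0],"rotation": [0,0,0],"claw": 0}])

```text
clock: 9.1
tcp_pos: [0.4988, 0.0462, 0.1324]
orientation: [-0.247, -3.131, 0.003]
contact_force: [-2.2, -6.1, 2.6]
grip_width: 0.0001
gripper_force: 3.0
```

```bash
python3 s.py
```

```text
[[-0.08500635 -0.00956784  0.13241397]] [-0.24724798 -3.13063049  0.00315944] [-2.1926361  -6.07031644  2.61444143]
tab 1253 [-0.08846197  0.00256509  0.14788893] [-0.09737071 -0.02258852  0.14200076] [-0.07429963  0.01570957  0.15299553]
```

View pics/w2.png

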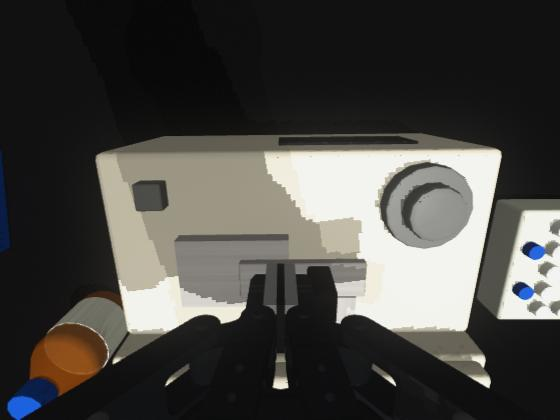

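The tab, beside the fingers at about (322,285), has reached roughly y +10 mm and the force is rising. I'll push a little more to confirm the end stop.

>>> drive_tool(rows=[{"offset": [0,0.01,0],"rotation": [0,0,0],"claw": 0},{"offset": [0,0.02,0],"rotation": [0,0,0],"claw": 0},{"offset": [0,0.02,0],"rotation": [0,0,0],"claw": 0}])

```text
clock: 9.4
tcp_pos: [0.4988, 0.0465, 0.1324]
orientation: [-0.251, -3.129, 0.007]
contact_force: [-2.7, -12.9, 4.3]
grip_width: 0.0002
gripper_force: 6.6
```

```bash
python3 s.py
```

```text
[[-0.08506701 -0.00925421  0.13235446]] [-0.25054693 -3.12949375  0.00730982] [ -2.70810755 -12.89013441   4.26828064]
tab 1221 [-0.0886438   0.00255371  0.14799146] [-0.09740295 -0.02226744  0.14200918] [-0.07416007  0.01592516  0.15298646]
```

>>> drive_tool(rows=[{"offset": [0,-0.04,0],"rotation": [0,0,0],"claw": 0},{"offset": [0,-0.06,0],"rotation": [0,0,0],"claw": 0},{"offset": [0,-0.06,-0.15],"rotation": [0,0,0],"claw": 0},{"offset": [0,-0.06,-0.35],"rotation": [0,0,0],"claw": 0},{"offset": [0,-0.06,-0.45],"rotation": [0,0,0],"claw": 0},{"offset": [0.1,0.15,-0.45],"rotation": [0,0,0],"claw": 0},{"offset": [0.22,0.35,-0.45],"rotation": [0,0,0],"claw": 0},{"offset": [0.22,0.475,-0.45],"rotation": [0,0,0],"claw": 0},{"offset": [0.22,0.475,-0.45],"rotation": [0,0,0],"claw": 0},{"offset": [0.22,0.475,-0.45],"rotation": [0,0,0],"claw": 0},{"offset": [0.22,0.475,-0.45],"rotation": [0,0,0],"claw": 0}])

```text
clock: 10.37
tcp_pos: [0.4785, 0.1259, 0.2]
orientation: [-0.246, -3.132, 0.0]
contact_force: [0.1, -0.8, -0.4]
grip_width: 0.0
gripper_force: 0.0
```

```bash
python3 s.py; python3 - <<'E'
from h import *
for n in("wrist","top"):
    g=grab_frame(n);P=pts(g);Q=own(P.reshape(-1,3))
    m=(abs(Q[:,0]+.117)<.026)&(abs(Q[:,1]-.065)<.026)&(Q[:,2]>.11)&(Q[:,2]<.14)
    q=Q[m]; print(n,np.histogram(q[:,2],bins=np.arange(.11,.142,.002)))
    k=q[:,2]>.126
    if k.sum(): print(k.sum(),q[k].mean(0),q[k].min(0),q[k].max(0))
    save(g,n+"3")
E
```

```text
[[-0.11748559  0.06597764  0.20004273]] [-2.45800867e-01 -3.13190226e+00  2.70372417e-04] [ 0.14888382 -0.80304161 -0.36822995]
tab 484 [-0.08284598  0.01136368  0.14787336] [-0.09033453  0.00494136  0.14205629] [-0.07265255  0.0167501   0.15054521]
wrist (array([  38,   36,   38,  167, 1205,   89,   30,   41,  167,  907,   39,
          0,    0,    0,    0]), array([0.11 , 0.112, 0.114, 0.116, 0.118, 0.12 , 0.122, 0.124, 0.126,
       0.128, 0.13 , 0.132, 0.134, 0.136, 0.138, 0.14 ]))
1113 [-0.11928023  0.06501837  0.12875561] [-0.13184726  0.05160153  0.12604234] [-0.10523648  0.07825275  0.13081894]
top (array([0, 0, 0, 0, 0, 0, 0, 0, 0, 0, 0, 0, 0, 0, 0]), array([0.11 , 0.112, 0.114, 0.116, 0.118, 0.12 , 0.122, 0.124, 0.126,
       0.128, 0.13 , 0.132, 0.134, 0.136, 0.138, 0.14 ]))
```

View pics/wrist3.png

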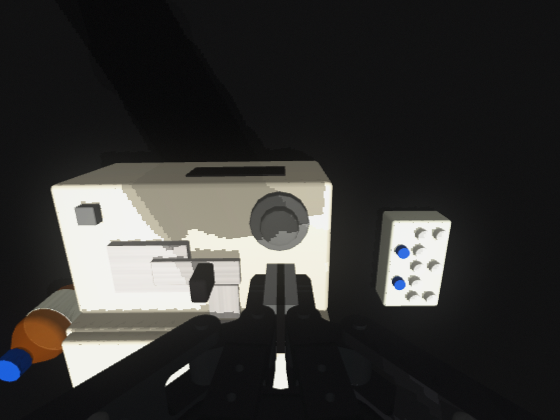

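The tab is at (203,282), covering y 5–17 mm, so the bar is across the toe. The button at (279,225) is under the fingers, with its top at z 0.1295. Now I'll press it.

>>> drive_tool(rows=[{"offset": [0.005,-0.005,0.2],"rotation": [0,0,0],"claw": 0},{"offset": [0.005,-0.005,0.38],"rotation": [0,0,0],"claw": 0},{"offset": [0.005,-0.005,0.44],"rotation": [0,0,0],"claw": 0},{"offset": [0.005,-0.005,0.46],"rotation": [0,0,0],"claw": 0},{"offset": [0.005,-0.005,0.48],"rotation": [0,0,0],"claw": 0},{"offset": [0.005,-0.005,0.495],"rotation": [0,0,0],"claw": 0},{"offset": [0.005,-0.005,0.51],"rotation": [0,0,0],"claw": 0},{"offset": [0.005,-0.005,0.52],"rotation": [0,0,0],"claw": 0},{"offset": [0.005,-0.005,0.525],"rotation": [0,0,0],"claw": 0},{"offset": [0.005,-0.005,0.525],"rotation": [0,0,0],"claw": 0}])

```text
clock: 11.35
tcp_pos: [0.4783, 0.1255, 0.1238]
orientation: [0.247, 3.131, 0.002]
contact_force: [-8.3, -3.1, 21.8]
grip_width: 0.0004
gripper_force: 11.2
```

>>> drive_tool(rows=[{"offset": [0,0,0],"rotation": [0,0,0],"claw": 0},{"offset": [0,0,-0.05],"rotation": [0,0,0],"claw": 0},{"offset": [0,0,-0.25],"rotation": [0,0,0],"claw": 0},{"offset": [0,0,-0.5],"rotation": [0,0,0],"claw": 0},{"offset": [0,0,-0.75],"rotation": [0,0,0],"claw": 0},{"offset": [0,0,-0.9],"rotation": [0,0,0],"claw": 0},{"offset": [0,0,-0.9],"rotation": [0,0,0],"claw": 0},{"offset": [0,0,-0.9],"rotation": [0,0,0],"claw": 0}])

```text
clock: 12.02
tcp_pos: [0.4788, 0.1264, 0.2583]
orientation: [0.245, 3.128, 0.005]
contact_force: [0.1, 0.4, -0.7]
grip_width: -0.0002
gripper_force: 0.0
```

```bash
python3 s.py; python3 - <<'E'
from h import *
g=grab_frame("wrist");Q=own(pts(g).reshape(-1,3))
m=(abs(Q[:,0]+.119)<.01)&(abs(Q[:,1]-.065)<.01)&(Q[:,2]>.11)&(Q[:,2]<.14);print("button z",np.median(Q[m,2]))
t=grab_frame("scene");Q=own(pts(t).reshape(-1,3));m=(Q[:,0]>-.02)&(Q[:,0]<.1)&(abs(Q[:,1])<.08)&(Q[:,2]>.1)&(Q[:,2]<.2);print("lid",np.polyfit(Q[m,0],Q[m,2],1),m.sum())
print(get_obs()["contact_force"])
E
```

```text
[[-0.11718761  0.06655497  0.25833251]] [0.24473043 3.12772131 0.00499192] [ 0.13814612  0.37563264 -0.73983228]
tab 304 [-0.08267995  0.0110995   0.14806316] [-0.09011682  0.00453262  0.14213348] [-0.07297107  0.01657279  0.15063867]
button z 0.1289127643012702
lid [-0.02169122  0.14293507] 1451
[ 0.02612257  1.34129553 -0.94367646]
```

```bash
python3 -c "from bench import hand_in; print(hand_in())"
```

```text
the job is handed in; nothing more can be done
None
```

I pushed the lid shut, slid the latch to its end stop over the toe, then pressed the start button to its stop and released it. I handed the job in at about 12 s on the robot's clock; the hand-in gave no verdict.

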